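# Set out the dry fit of two brush sizes

### The arm

A 6-joint arm with a two-finger parallel gripper is mounted at the origin on the work surface. World frame = base frame: x ahead of the robot, y to its left, z up, the work surface at z = 0. Lengths are in m, angles in rad, forces in N, time in s.
With the tool pointing down it reaches from about 0.275 to 0.875 m from the base axis. Payload 12.5 kg.
Tool frame: the origin (TCP) lies on the centre line of the jaws, within the pads' length; the fingertips stand r.finger_overhang ahead of it and the grasp point (between the pads) lies 3 mm ahead of it (r.finger_overhang is the distance from the TCP to the fingertips, in m); z points along the fingers, y is the line along which they close (so a half turn about z gives the same grasp; the last joint's range is limited). The gripper opens to 85 mm and grips with 20 to 120 N. Pads are 22 mm wide; open, the fingers measure 114 mm over their backs; the gripper's body (76 mm by 85 mm) begins 54 mm behind the grasp point. The pads swing forward as they close: fully open they stand 13 mm farther back than shut.
Start: joints at [1.148, 0.351, 1.652, -0, 1.139, -0.085], TCP at [0.182, 0.519, 0.253] pointing down, gripper open.
Joint ranges: [-2.75, 2.75], [-0.79, 2.1], [0.01, 2.65], [-1.57, 4.71], [0.07, 3.14], [-2.87, 2.87]. Speed limits (rad/s): [2.22, 2.22, 2.79, 3.14, 3.14, 3.14].

### API

Orientations are given as a unit quaternion [x, y, z, w].
In Python, from cell import r, optics gives the robot as it stands. The module is installed in compiled form; this text tells all that it offers. Calls block until the motion is done:
- r.move_to(position, orientation): joint-space move of the TCP to a pose.
- r.move_linear(position, rot=None, vel=0.15): straight line of the TCP; rot=None keeps the orientation; vel is the mean speed in m/s.
- r.set_joints(angles): joint-space move.
- r.set_gripper(opening, squeeze=None): opening from 0.0 (shut) to 1.0 (fully open); squeeze is the grip in N (None keeps the last); returns when the fingers have stopped.
- r.sleep(seconds).
- r.inverse_kinematics(position, orientation): joint angles nearest the present ones, or None.
- optics.get_image(name): name is "side" or "top"; returns a dict with "pixels" (400x640x3 uint8, red, green, blue), "depth" (400x640 float32, m along the optical axis (not along the pixel's ray), 0 where there is no reading), "fx", "fy", "cx", "cy" (pixels), "camera_from_world" (4x4, takes a point from world to camera coordinates). Camera axes: x right, y down, z forward; pixel columns grow to the right and rows downward; lengths in m; the calibration is good to about 2 mm. A picture is of the moment at which its call begins.
A pose or a line that the arm cannot do raises r.PlanningError and nothing moves.
- r.hand_in(): hands the job in; it is judged then, once.
Readings, each from a call of its own:
- r.current_t(): time.
- r.current_q(): joint angles.
- r.current_qvel(): joint speeds.
- r.current_effort(): joint torques, N m.
- r.current_tool_pos(): TCP position.
- r.current_ee_rot(): TCP orientation.
- r.current_contact_force(): force on the tool from outside, world axes, zero at the start.
- r.current_torque(): the same for the moment, N m.
- r.current_opening(): opening from 0.0 (shut) to 1.0 (fully open).
- r.current_finger_force(): force on a finger pad.
Only numpy, scipy, OpenCV 4.12 (cv2) and the standard library are available. Lean on these libraries where they do the work, as an engineer would, in place of code of your own. Each camera call takes 0.05 s, during which the arm holds its last target. There are 200 camera calls.

### The job

Set out two brushes on the dark work board for a dry fit: stand the wide metal ferrule in the middle of the square steel plate and the narrow ferrule in the middle of the round wooden disc, then set each turned wooden handle on top of its own ferrule (wide on wide, narrow on narrow), plug down inside the mouth so that the flange sits flat on the rim. Lay the flat wooden paddle on the board midway between plate and disc, parallel to the board's short sides. Leave the glue jar where it stands.

Things in the scene. Friction and masses are not known exactly. Their poses are not given: they have to be found in the camera images.
- board: Dark wooden work board fixed flat on the bench, 120 (its x, short side) x 360 (its y, long side) x 8 mm thick. Origin: centre of its underside (on the bench). The plate and the disc lie fixed on it, their centres 120 mm either side of its centre along its y; which one is at which end varies. Its x points roughly away from the robot.
- plate: Square steel plate, 90 x 90 x 10 mm, fixed on the board, so its top is 18 mm above the bench. Origin: centre of its underside, z up. Target of the wide ferrule.
- disc: Round pale wooden disc, 90 mm diameter, 10 mm thick, fixed on the board, so its top is 18 mm above the bench. Origin: centre of its underside, z up. Target of the narrow ferrule.
- wide_ferrule: Loose aluminium brush ferrule, a plain round tube open at both ends, standing upright on the bench: 60 mm outside, 52 mm inside diameter, 50 mm high, about 95 g. Origin: on its axis at the lower end, z up.
- narrow_ferrule: Loose aluminium brush ferrule, a plain round tube open at both ends, standing upright on the bench: 44 mm outside, 36 mm inside diameter, 45 mm high, about 60 g. Origin: on its axis at the lower end, z up.
- wide_handle: Loose turned wooden brush handle standing upright on its plug, 70 mm high in all, about 70 g. From below: plug 42 mm diameter, 0 to 12 mm; flange 60 mm diameter, 12 to 20 mm; round grip 30 mm diameter, 24 to 66 mm, slightly tapered to the top at 70 mm. Origin: on its axis at the foot of the plug, z up. Seated, its origin is 38 mm above the wide ferrule's.
- narrow_handle: Loose turned wooden brush handle standing upright on its plug, 62 mm high in all, about 35 g. From below: plug 27 mm diameter, 0 to 12 mm; flange 44 mm diameter, 12 to 19 mm; round grip 22 mm diameter, 22 to 59 mm, slightly tapered to the top at 62 mm. Origin: on its axis at the foot of the plug, z up. Seated, its origin is 33 mm above the narrow ferrule's.
- paddle: Loose flat bar of medium-brown wood lying flat on the bench, 130 (its x, long) x 30 (its y) x 14 mm thick, about 60 g. Origin: centre of its underside, z up. It is to lie on the board's top, 8 mm above the bench, over the board's centre, its x along the board's x (either way round).
- glue_jar: Round brown glass glue jar with a metal lid, 56 mm diameter, 75 mm high, standing loose on the bench among the things. Origin: centre of its underside. To be left alone.
There are look-alikes about, which are no part of the job. What is shaped like the wide_handle but blue, purple or red is not meant.

How it is judged:
At the end, for the whole second after the job is handed in: Each ferrule upright within 12 mm of the centre of its plate or disc; each handle upright (0.1 rad) in its own ferrule, axes within 8 mm, height within 4 mm of seated; paddle flat on the board, within 15 mm of its centre and 0.2 rad of its x; all at rest; jar moved under 20 mm (horizontal distance between wide_ferrule and plate below 0.012 m and z of wide_ferrule in the frame of plate between 0.006 and 0.014 m and horizontal distance between wide_handle and wide_ferrule below 0.008 m and z of wide_handle in the frame of wide_ferrule between 0.034 and 0.042 m and angle between each of wide_ferrule, wide_handle, narrow_ferrule, narrow_handle, paddle's own z axis and vertical below 0.1 rad and horizontal distance between narrow_ferrule and disc below 0.012 m and z of narrow_ferrule in the frame of disc between 0.006 and 0.014 m and horizontal distance between narrow_handle and narrow_ferrule below 0.008 m and z of narrow_handle in the frame of narrow_ferrule between 0.029 and 0.037 m and horizontal distance between paddle and board below 0.015 m and angle between the x axis of paddle and the x axis of board, either way round below 0.2 rad and height (world z) of paddle between 0.004 and 0.012 m and linear speed of each of wide_ferrule, narrow_ferrule, wide_handle, narrow_handle, paddle below 0.02 m/s); the robot touches nothing.
It fails at once if the glue jar is moved by more than 20 mm (distance of glue_jar from where it was at the start of the episode above 0.02 m).
It also fails if it takes over 115 s, if anything falls off the work surface, if the arm or the gripper's body presses on something with over 40 N, if the wrist force passes 120 N, or if a joint passes its speed limit or range.

## Working session

There is one attempt and no reset: what is moved stays moved. The work goes in short steps, each a Python script; the robot and the scene stay as the last script left them, time stands still between calls to the robot, and variables do not carry over. Pictures are saved under pics/ and viewed, at most 14 in all, crops included, and the job is handed in when it is done.

```bash
mkdir -p pics; python3 - <<'E'
from cell import r, optics
import cv2,numpy as np
for n in("top","side"):
    d=optics.get_image(n); cv2.imwrite(f"pics/{n}0.png",d["pixels"][:,:,::-1]); np.savez(f"{n}0.npz",**d)
    print(n,d["fx"],d["fy"],d["cx"],d["cy"]);print(np.round(np.linalg.inv(d["camera_from_world"]),3))
print(r.finger_overhang,r.current_t(),r.current_ee_rot())
E
```

```text
top 379.3997895443259 379.3997895443259 321.5618586676004 203.79818715160258
[[ 0.013 -0.99   0.144  0.377]
 [-1.    -0.016 -0.024 -0.036]
 [ 0.026 -0.143 -0.989  0.911]
 [ 0.     0.     0.     1.   ]]
side 500.83670403528214 500.83670403528214 325.9673875086144 200.2280405012337
[[ 0.944 -0.164  0.287  0.092]
 [-0.33  -0.526  0.784 -1.18 ]
 [ 0.023 -0.835 -0.55   0.839]
 [ 0.     0.     0.     1.   ]]
0.022 0.1 [ 1.68090996e-01  9.85771351e-01 -4.92989043e-04 -1.28434616e-04]
```

View pics/top0.png

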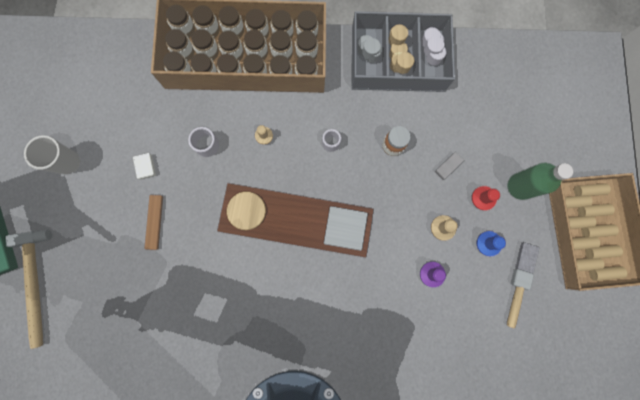

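View pics/side0.png

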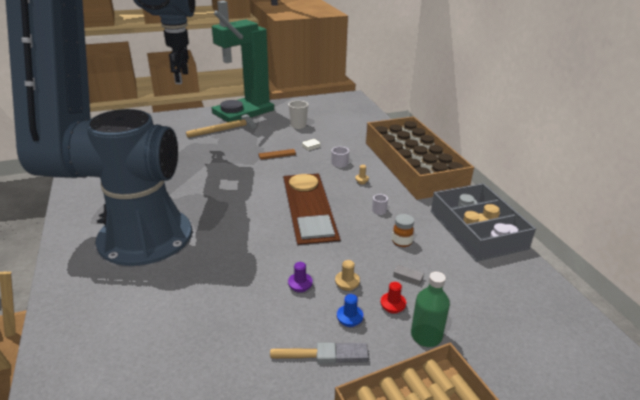

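Candidates for the wide handle (top image): plain wood (445,228), red (486,198), blue (490,243) and purple (433,273). I choose the wood one. The wood piece at (263,134) is smaller, so it's the narrow handle.

Ferrules are wide (202,140) and narrow (332,139); the mug at (41,152) is excluded. The others:
- Jar: (398,141)
- Disc: (246,210)
- Plate: (346,228)
- Paddle: (153,222)

The side view agrees with all of this.

```bash
cat > see.py <<'E'
import cv2,numpy as np
def cloud(d):
    v,u=np.mgrid[:400,:640]; z=d["depth"]
    p=np.stack([(u-d["cx"])/d["fx"]*z,(v-d["cy"])/d["fy"]*z,z,np.ones_like(z)],-1)
    return (p@np.linalg.inv(d["camera_from_world"]).T)[...,:3]
def pts(P,d,px,win,lo,hi):
    u,v=px; m=np.zeros((400,640),bool); m[v-win:v+win,u-win:u+win]=1
    return P[m&(P[...,2]>lo)&(P[...,2]<hi)&(d["depth"]>0)]
def circ(q):
    c,rad=cv2.minEnclosingCircle(np.float32(q[:,:2])); return np.round([*c,rad*2,np.median(q[:,2]),len(q)],4)
def rect(q):
    return cv2.minAreaRect(np.float32(q[:,:2]*1000))
E
python3 - <<'E'
from see import *
d=dict(np.load("top0.npz"));P=cloud(d)
for n,px,w,lo,hi in [("wide_f",(202,140),20,.042,.06),("narrow_f",(332,139),17,.036,.055),("wide_h flange",(445,228),17,.012,.026),("wide_h top",(450,226),14,.06,.08),
 ("narrow_h flange",(263,134),14,.012,.025),("narrow_h top",(263,132),14,.052,.07),("jar",(398,138),20,.065,.085),("disc",(246,210),24,.013,.024)]:
    print(n,circ(pts(P,d,px,w,lo,hi)))
for n,px,w,lo,hi in [("plate",(346,228),26,.013,.024),("paddle",(153,222),33,.009,.02)]:
    q=pts(P,d,px,w,lo,hi);print(n,rect(q),np.median(q[:,2]))
q=P[170:270,205:390];m=(q[...,2]>.004)&(q[...,2]<.024);print("board",rect(q[m]))
print("bench z",np.median(P[150:180,400:420,2]))
p=d["pixels"][110:290,120:520,::-1];cv2.imwrite("pics/crop0.png",cv2.resize(p,None,fx=2,fy=2,interpolation=2))
E
```

```text
wide_f [6.504e-01 2.267e-01 6.050e-02 4.790e-02 1.730e+02]
narrow_f [ 6.62e-01 -7.80e-02  4.42e-02  4.33e-02  1.13e+02]
wide_h flange [ 4.552e-01 -3.479e-01  6.050e-02  2.020e-02  3.030e+02]
wide_h top [ 4.550e-01 -3.476e-01  3.000e-02  6.790e-02  1.420e+02]
narrow_h flange [6.736e-01 8.590e-02 4.390e-02 1.900e-02 1.560e+02]
narrow_h top [6.746e-01 8.630e-02 2.290e-02 6.020e-02 7.400e+01]
jar [ 6.599e-01 -2.324e-01  5.090e-02  7.370e-02  3.670e+02]
disc [4.889e-01 1.221e-01 9.000e-02 1.650e-02 1.105e+03]
plate ((451.0176696777344, -114.9054946899414), (90.14842224121094, 90.16665649414062), 81.11275482177734) 0.016650040212396522
paddle ((458.2290954589844, 338.68878173828125), (31.281028747558594, 127.74935913085938), 89.44091033935547) 0.012346262502409
board ((437.98162841796875, 9.3863525390625), (361.17022705078125, 238.51995849609375), 79.90919494628906)
bench z -0.0012095963542116395
```

View pics/crop0.png

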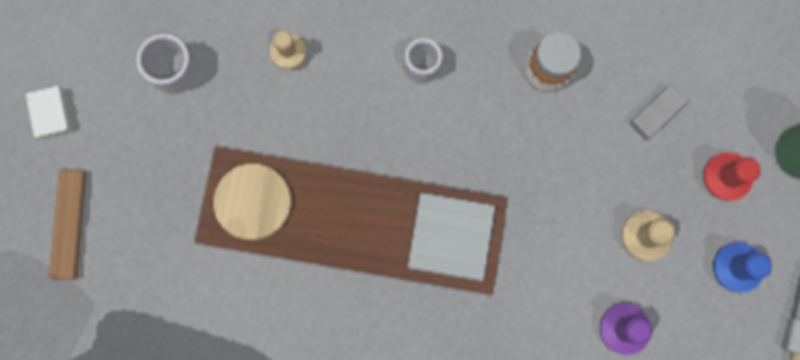

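```bash
cat > act.py <<'E'
from cell import r, optics
import numpy as np
from scipy.spatial.transform import Rotation as R
def quat(yaw): return (R.from_euler("z",yaw)*R.from_euler("x",np.pi)).as_quat()
def pick(xy,gz,yaw,pre=1.0,squeeze=40,up=.16):
    """gz: height of the grasp point"""
    r.set_gripper(pre,squeeze)
    r.move_to([*xy,gz+.003+up],quat(yaw)); r.move_linear([*xy,gz+.003],vel=.2)
    r.set_gripper(0.0,squeeze); print("grip",round(r.current_opening()*85,1),"mm",r.current_finger_force())
    r.move_linear([*xy,gz+.003+up],vel=.25)
    print("lifted",round(r.current_opening()*85,1),"mm t",round(r.current_t(),1))
def place(xy,gz,yaw,post=1.0,up=.16):
    r.move_to([*xy,gz+.003+.12],quat(yaw)); r.move_linear([*xy,gz+.003+.012],vel=.2); r.move_linear([*xy,gz+.003],vel=.05)
    print("contact",np.round(r.current_contact_force(),1))
    r.set_gripper(post); r.move_linear([*xy,gz+.003+up],vel=.25); print("placed t",round(r.current_t(),1))
DISC=np.array([.4889,.1221]);PLATE=np.array([.4510,-.1149]);MID=(DISC+PLATE)/2
BY=np.arctan2(*(DISC-PLATE)[::-1])-np.pi/2   # yaw of board x
E
python3 - <<'E'
from act import *
pick([.4582,.3387],.022,-.01,pre=.7)
place(MID,.031,BY,post=.7)
pick([.6504,.2267],.035,0.)
place(PLATE,.0535,0.)
from see import *
d=optics.get_image("top");cv2.imwrite("pics/a.png",cv2.resize(d["pixels"][100:300,120:520,::-1],None,fx=2,fy=2))
E
```

```text
grip 28.8 mm 39.82151448726654
lifted 28.5 mm t 4.5
contact [1.4 1.  0.7]
placed t 8.1
grip 57.7 mm 43.87633856607863
lifted 57.6 mm t 11.7
contact [-0.8  0.9  9.1]
placed t 15.4
```

View pics/a.png

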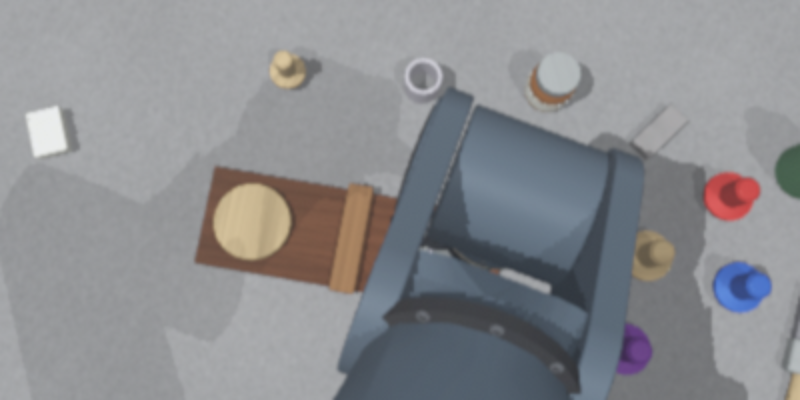

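The paddle (crop 351,238) lies across the board and the other things haven't moved. The arm hides the plate. Next is the narrow ferrule, then I'll measure both ferrules.

```bash
python3 - <<'E'
from act import *
from see import *
pick([.6620,-.0780],.030,0.,pre=.85)
place(DISC,.0485,0.,post=.85)
r.move_to([.35,.42,.25],quat(0.))
d=optics.get_image("top");np.savez("top1.npz",**d);P=cloud(d)
for n,px,lo,hi in [("wide_f",(348,223),.058,.08),("narrow_f",(246,206),.053,.075)]: print(n,circ(pts(P,d,px,26,lo,hi)))
q=pts(P,d,(296,219),33,.0165,.028);q=q[np.hypot(*(q[:,:2]-MID).T)<.08];print("paddle",rect(q),np.median(q[:,2]),MID,np.degrees(BY))
print("narrow_h top",circ(pts(P,d,(263,132),14,.052,.07)),"wide_h top",circ(pts(P,d,(450,226),14,.06,.08)),"jar",circ(pts(P,d,(398,138),20,.065,.085)))
cv2.imwrite("pics/b.png",cv2.resize(d["pixels"][100:300,120:520,::-1],None,fx=2,fy=2))
E
```

```text
grip 42.7 mm 40.236216858029366
lifted 43.1 mm t 18.7
contact [-1.2 -0.8  9.7]
placed t 22.0
wide_f [ 4.522e-01 -1.146e-01  6.010e-02  6.630e-02  1.560e+02]
narrow_f [4.894e-01 1.226e-01 4.410e-02 6.080e-02 1.210e+02]
paddle ((469.41827392578125, -1.9969100952148438), (133.7227020263672, 119.22708892822266), 38.19452667236328) 0.020420937542779072 [0.46995 0.0036 ] -9.085562460483992
narrow_h top [6.743e-01 8.620e-02 2.200e-02 5.960e-02 7.300e+01] wide_h top [ 4.547e-01 -3.477e-01  3.070e-02  6.790e-02  1.410e+02] jar [ 6.596e-01 -2.329e-01  5.060e-02  7.370e-02  3.650e+02]
```

View pics/b.png

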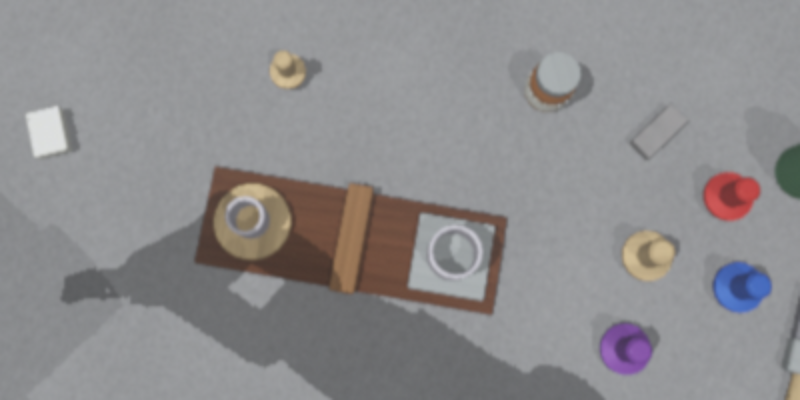

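Both ferrules stand within 2 mm of their targets (wide at crop 455,251; narrow at 246,216). The paddle lies across the board and the jar hasn't moved. Handles next.

```bash
python3 - <<'E'
from act import *
from see import *
pick([.6741,.0862],.043,0.,pre=.6)
place([.4894,.1226],.018+.033+.043+.001,0.,post=.5)
pick([.4550,-.3477],.046,0.,pre=.7)
place([.4522,-.1146],.018+.038+.046+.001,0.,post=.6)
r.move_to([.35,.42,.25],quat(0.))
d=optics.get_image("top");P=cloud(d)
for n,px,lo,hi in [("wide_h top",(352,215),.115,.14),("wide flange",(348,223),.06,.085),("narrow top",(246,198),.10,.125),("narrow flange",(246,206),.058,.08)]: print(n,circ(pts(P,d,px,28,lo,hi)))
hsv=None
q=pts(P,d,(296,219),33,.0165,.028);t=R.from_euler("z",-BY).apply(q-[*MID,0]);q=q[np.abs(t[:,1])<.04];print("paddle",rect(q),np.median(q[:,2]))
print("jar",circ(pts(P,d,(398,138),20,.065,.085)))
s=optics.get_image("side")["pixels"]
a=cv2.resize(d["pixels"][150:270,200:400],None,fx=3,fy=3);b=cv2.resize(s[120:260,260:440],None,fx=2,fy=2)
cv2.imwrite("pics/c.png",cv2.resize(a,(600,360))[:,:,::-1]);cv2.imwrite("pics/d.png",cv2.resize(b,None,fx=1.5,fy=1.5)[:,:,::-1])
E
```

```text
grip 20.9 mm 39.1896414058283
lifted 20.9 mm t 27.5
contact [1.3 0.6 1.1]
placed t 30.5
grip 29.2 mm 39.21154820127413
lifted 28.8 mm t 34.7
contact [-0.2 -0.6 -0.2]
placed t 37.8
wide_h top [ 4.519e-01 -1.142e-01  2.970e-02  1.236e-01  1.600e+02]
wide flange [ 4.521e-01 -1.142e-01  5.990e-02  7.610e-02  3.950e+02]
narrow top [4.892e-01 1.225e-01 2.190e-02 1.110e-01 8.800e+01]
narrow flange [4.897e-01 1.227e-01 4.420e-02 6.960e-02 2.060e+02]
paddle ((470.7641906738281, 4.197868347167969), (29.932109832763672, 129.5791473388672), 80.64698791503906) 0.02053329143983551
jar [ 6.599e-01 -2.323e-01  5.130e-02  7.370e-02  3.680e+02]
```

View pics/c.png

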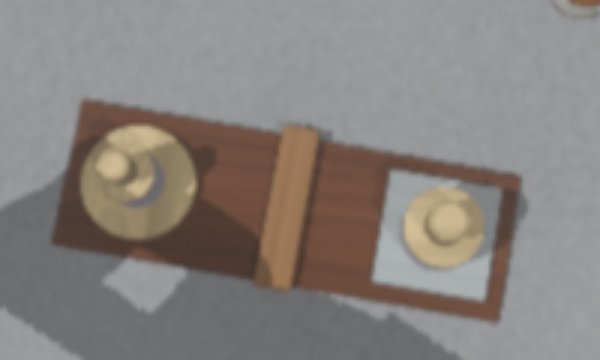

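View pics/d.png

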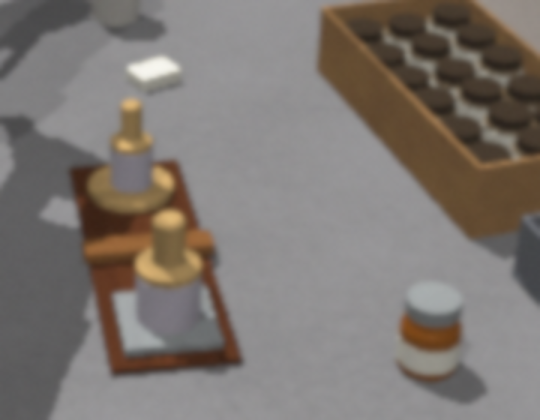

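Both handles sit upright on their ferrules: narrow at crop (115,170), wide at (447,225). Axes agree within 1 mm, heights match seated (tops about 0.111 and 0.124 m), and the paddle is centred and aligned.

```bash
python3 -c "
from cell import r
r.sleep(.5);print(r.hand_in())"
```

```text
the job is handed in; nothing more can be done
None
```

Both brushes stand assembled on their plate and disc, the paddle lies centred and square across the board, the jar has not moved, and I handed the job in at about 40 s; the hand-in call gave no verdict.

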